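Pack the homogeniser's parts caddy

ROBOT

A 7-joint arm with a two-finger parallel gripper is mounted at the origin on the work surface. World frame = base frame: x ahead of the robot, y to its left, z up, the work surface at z = 0. Lengths are in m, angles in rad, forces in N, time in s.
With the tool pointing down it reaches from about 0.4 to 0.75 m from the base axis. Payload 19.5 kg.
Tool frame: the origin (TCP) lies midway between the tips of the shut fingers; the grasp point (between the pads) lies 19 mm behind it; z points along the fingers, y is the direction in which the jaws open and shut (so a half turn about z gives the same grasp; the last joint's range is limited). The gripper opens to 85 mm and grips with 20 to 120 N. Pads are 22 mm wide; open, the fingers measure 114 mm over their backs; the gripper's body (76 mm by 85 mm) begins 54 mm behind the grasp point. The pads swing forward as they close: fully open they stand 13 mm farther back than shut.
Start: joints at [-1.306, 0.707, -0.028, 1.485, 0.022, 0.951, -0.075], TCP at [0.174, 0.548, 0.231] pointing down, gripper open.
Joint ranges: [-2.71, 2.71], [-0.32, 2.16], [-1.57, 1.52], [0, 2.45], [-1.46, 4.6], [0, 2.02], [-2.83, 2.83]. Speed limits (rad/s): [1.89, 1.89, 2.57, 2.57, 3.01, 3.01, 3.01].

INTERFACE

Orientations are given as a rotation vector (axis times angle).
In Python, from bench import read_state, get_image, calibration, sign_off, recognise, pinpoint gives the robot as it stands.
- The arm moves only by the tool step_arm, never from a script. Its argument "commands" is one flat list of numbers, 5 for each row, row after row: the closure in counts, from 0 (fully open) to 255 (shut), then the shift along the tool's x, y, z in m, then the turn about the tool's z in rad. A call has 1 to 20 rows; each row is the pose to reach, as a shift and turn from the pose measured when the call began, along the tool's axes at that moment; what a row does not reach only later rows make up. A row lasts 1/8 s, in which the tool goes at most 62.5 mm and 10.7 degrees, less where a joint would pass 70% of its speed; a pose out of reach is approached as far as the arm can. A call with a gripper value outside its range is refused whole. The fingers move at their own pace and stop on an object; "grip_force" is the grip in N (left out, the last holds). Time passes only in rows, so rows that repeat a pose let the fingers close. It gives the time, the measured TCP pose, the force and the opening at its end, in the units of the state.
- read_state(): the state, without advancing time (a new reading comes with each control period).
- get_image(name): name is "scene" or "top" or "wrist"; returns the picture (400x640x3 uint8, red, green, blue); there is no depth.
- calibration(name): a dict with "intrinsics" (3x3 intrinsics, pixels), "position" and "orientation" of the camera in the world; the wrist camera has in their place "tool_from_camera" (4x4, takes a point from camera to tool coordinates, whose origin is the TCP and whose axes are the flange's). Camera axes: x right, y up, looking along -z (the intrinsics and any distortion apply to the point x, -y, -z); pixel columns grow to the right and rows downward; lengths in m; the calibration is good to about 2 mm. A picture is of the moment at which its call begins: read the wrist's pose just before it. calibration takes no time and is no camera call.
- sign_off(): hands the job in, once; it reports no verdict.
Trained networks look in the newest picture that a camera, given by its name, has taken for a name from the list of things; names that differ only in an ending like _2 or _b are one class to them, and where a whole thing is asked for, a point or a joint stands for the part that bears it (a point fixed in the world has none). Each returns a list of dicts, best first, with "conf" (0 to 1); they miss things now and then, are a little off and sometimes report something else, mostly with a low value. They report only what shows in the picture. A call takes as long as a camera call. They do not tell look-alikes from the thing itself.
- recognise(target, camera): "xy" ([column, row] in pixels, amid what is visible of it).
- pinpoint(target, camera): "xy" ([column, row] in pixels: a listed point, or the origin of a listed thing).
The state is a dict: "time_s": time; "qpos": joint angles; "dq": joint speeds; "effort": joint torques, N m; "eef_pos": TCP position; "tcp_rot": TCP orientation; "wrist_force": force on the tool from outside, world axes, zero at the start; "wrist_torque": the same for the moment, N m; "finger_gap": finger opening in m.
Only numpy, scipy, OpenCV 4.12 (cv2) and the standard library are available. Lean on these libraries where they do the work, as an engineer would, in place of code of your own. Each camera call takes 0.05 s, during which the arm holds its last target.

TASK

Pack the homogeniser's parts from the bench into the white caddy: lay the long shaft in the two V-rests, its middle midway between them, stand the four-blade impeller on the plate inside the round rim, and stand the square clamp on the plate inside the square rim. The short shaft, the two-blade impeller and the round clamp belong to another machine: leave them where they lie.

Things in the scene. Friction and masses are not known exactly. Their poses are not given: they have to be found in the camera images.
- long_shaft_center (a point): long steel shaft, 150 mm long (goes into the V-rests, either way round). Tube 22 mm in diameter along its x axis, with a square flange (34 x 34 mm, 14 mm long) at the -x end and a round head (34 mm diameter, 18 mm long) at the +x end; lies on the bench, its axis 17 mm above it. Point on the axis, half-way along; z up.
- impeller4_center (a point): dark steel impeller with four blades in a cross, 68 mm tip to tip. Upright round hub 26 mm in diameter, 60 mm tall in all, to grasp across the hub; at the very bottom flat blades 18 mm wide and 6 mm thick. Point on the hub's axis half-way up, 30 mm above its underside; x lies along blades.
- square_clamp_center (a point): dark steel square block, 48 x 48 mm and 56 mm tall, standing upright. Point at its centre, 28 mm above its underside; x and y square to its sides.
- caddy: white plastic tray, fixed to the bench, 162 (its x) x 294 (its y) mm, with a rim 14 mm high and 5 mm thick; origin at the centre of its underside; holds three white nest plates side by side along its y, 94 mm apart, in an order that differs from start to start
- nest_v_seat (a point): nest with two black V-rests, on a fixed white plate like the other nests': point midway between the rests where the long shaft's axis comes to lie, along this point's x; 26 mm above the plate's top. Rests at x = -38 and +38 mm, each 8 mm thick, 90 degree V open upward, 40 mm wide at the top, top edges 4 mm above this point; the 68 mm between them is free for fingers. Axes parallel to the caddy's, z up.
- nest_round_floor (a point): nest with a round black rim, 84 mm inside diameter, 5 mm high, 3 mm thick, for the four-blade impeller (which may stand at any turn): point at the rim's centre on the plate's top. One of three fixed white plates (150 x 92 mm) in the caddy, any of its three bays; the plate's top is 12 mm above the bench; axes parallel to the caddy's, z up.
- nest_square_floor (a point): nest with a square black rim, 66 x 66 mm inside, 5 mm high, 4 mm thick, for the square clamp: point at the rim's centre on the plate's top. One of three fixed white plates (150 x 92 mm) in the caddy, any of its three bays; the plate's top is 12 mm above the bench; axes parallel to the caddy's, z up.
- short_shaft_center (a point): look-alike, to be left alone: short steel shaft, only 95 mm long. Tube 22 mm in diameter along its x axis, with a square flange (34 x 34 mm, 14 mm long) at the -x end and a round head (34 mm diameter, 18 mm long) at the +x end; lies on the bench, its axis 17 mm above it. Point on the axis, half-way along; z up.
- impeller2_center (a point): look-alike, to be left alone: dark steel impeller with only two blades in one straight line, 68 mm tip to tip. Upright round hub 26 mm in diameter, 60 mm tall in all, to grasp across the hub; at the very bottom flat blades 18 mm wide and 6 mm thick. Point on the hub's axis half-way up, 30 mm above its underside; x lies along blades.
- round_clamp_center (a point): look-alike, to be left alone: dark steel round block, 48 mm in diameter and 56 mm tall, standing upright. Point at its centre, 28 mm above its underside.
There are look-alikes about, which are no part of the job. What is shaped like the part that bears square_clamp_center but green is not meant.

How it is judged:
At the end, for the whole second after the job is handed in: Long shaft in both V-rests (16 mm along, 6 across, 4 in height, 0.1 rad, either way round); four-blade impeller within 12 mm of the round rim's centre, square clamp within 14.5 mm of the square one's, both upright (0.08 rad) on the plate (3 mm); at rest; look-alikes within 20 mm of their starts (x of long_shaft_center in the frame of nest_v_seat between -0.016 and 0.016 m and y of long_shaft_center in the frame of nest_v_seat between -0.006 and 0.006 m and z of long_shaft_center in the frame of nest_v_seat between -0.004 and 0.004 m and angle between the x axis of long_shaft_center and the x axis of nest_v_seat, either way round below 0.1 rad and horizontal distance between impeller4_center and nest_round_floor below 0.012 m and angle between each of impeller4_center, square_clamp_center's own z axis and vertical below 0.08 rad and z of impeller4_center in the frame of nest_round_floor between 0.027 and 0.033 m and horizontal distance between square_clamp_center and nest_square_floor below 0.0145 m and z of square_clamp_center in the frame of nest_square_floor between 0.025 and 0.031 m and linear speed of each of long_shaft, impeller4, square_clamp below 0.02 m/s and angular speed of each of long_shaft, impeller4, square_clamp below 0.2 rad/s and distance of each of short_shaft_center, impeller2_center, round_clamp_center from where it was at the start of the episode below 0.02 m); the robot touches nothing.
It fails at once if the short shaft is moved more than 20 mm from its place or tipped over (distance of short_shaft_center from where it was at the start of the episode above 0.02 m or angle between short_shaft_center's own z axis and vertical above 0.4 rad).
It fails at once if the two-blade impeller is moved more than 20 mm from its place or tipped over (distance of impeller2_center from where it was at the start of the episode above 0.02 m or angle between impeller2_center's own z axis and vertical above 0.4 rad).
It fails at once if the round clamp is moved more than 20 mm from its place or tipped over (distance of round_clamp_center from where it was at the start of the episode above 0.02 m or angle between round_clamp_center's own z axis and vertical above 0.4 rad).
It also fails if it takes over 80 s, if anything falls off the work surface, if the arm or the gripper's body presses on something with over 40 N, if the wrist force passes 120 N, or if a joint passes its speed limit or range.

## Working session

There is one attempt and no reset: what is moved stays moved. The work goes in short steps, Python scripts to look and compute and a tool call to move; the robot and the scene stay as the last step left them, time stands still between calls to the robot, and variables do not carry over. Pictures are saved under pics/ and viewed, and the job is handed in when it is done.

Besides the shell and the picture viewer there is one more tool, called after "Request:" in YAML: its name, and indented under it one key for each argument. step_arm: Moves the arm, as the interface text tells. Its arguments: {"type":"object","properties":{"commands":{"type":"array"},"grip_force":{"type":"number"}},"required":["commands"]}

```bash
ls; mkdir -p pics
python3 - <<'E'
from bench import *
import cv2
s=read_state();print(s)
for n in("scene","top","wrist"):
    im=get_image(n);cv2.imwrite(f"pics/{n}0.png",im[:,:,::-1]);print(n,calibration(n))
E
```

```text
pics
{'time_s': 0.0, 'qpos': array([-1.30568758,  0.707099  , -0.02765862,  1.48498065,  0.02195697,
        0.9509162 , -0.07548185]), 'dq': array([ 2.09509315e-04,  1.71474154e-03,  7.34652464e-04, -3.91168890e-04,
       -9.07257423e-05,  1.62008338e-03,  1.21369632e-04]), 'effort': array([ 3.19096462e-04, -8.83242416e+01,  1.23465165e+00, -2.36170042e+01,
        1.69014197e-02,  6.58337114e-03,  2.24155883e-06]), 'eef_pos': array([0.17355215, 0.54790701, 0.2308337 ]), 'tcp_rot': array([-4.79978125e-01, -3.10451297e+00,  1.70727028e-03]), 'wrist_force': array([-0.79222735, -0.02796435,  0.11061838]), 'wrist_torque': array([-0.00225405, -0.029817  , -0.01411911]), 'finger_gap': 0.08532536689107593}
scene {'intrinsics': array([[385.93462345,   0.        , 324.05003291],
       [  0.        , 385.93462345, 200.38366794],
       [  0.        ,   0.        ,   1.        ]]), 'position': array([1.27631406, 0.45411635, 0.68401978]), 'orientation': array([0.52076915, 0.99871251, 1.94780819])}
top {'intrinsics': array([[482.50394862,   0.        , 324.91202285],
       [  0.        , 482.50394862, 198.77271819],
       [  0.        ,   0.        ,   1.        ]]), 'position': array([0.42743306, 0.02006199, 1.33266468]), 'orientation': array([ 0.08131916, -0.11903064, -1.58268278])}
wrist {'intrinsics': array([[344.16154326,   0.        , 321.53548311],
       [  0.        , 344.16154326, 203.9938685 ],
       [  0.        ,   0.        ,   1.        ]]), 'tool_from_camera': array([[ 2.59079147e-04,  9.62163994e-01,  2.72470883e-01,
         7.07584293e-02],
       [ 9.99999904e-01, -1.53015443e-04, -4.10514223e-04,
         1.66396916e-04],
       [-3.53289752e-04,  2.72470964e-01, -9.62163941e-01,
        -1.42785485e-01],
       [ 0.00000000e+00,  0.00000000e+00,  0.00000000e+00,
         1.00000000e+00]])}
```

View pics/top0.png

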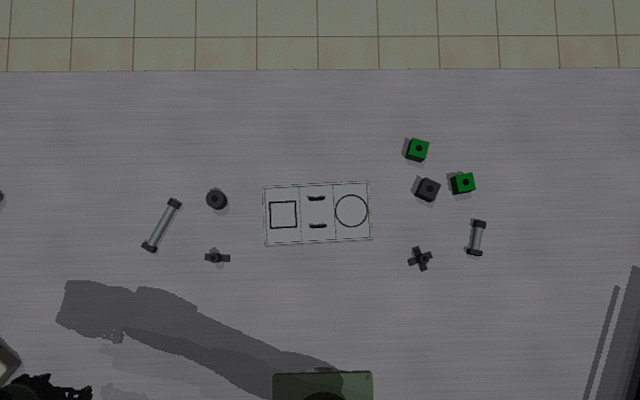

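View pics/scene0.png

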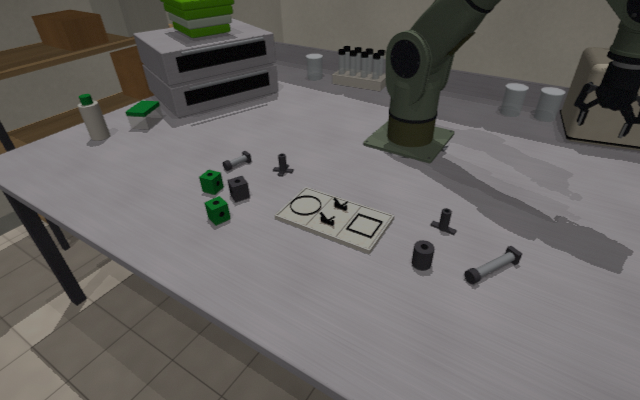

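View pics/wrist0.png

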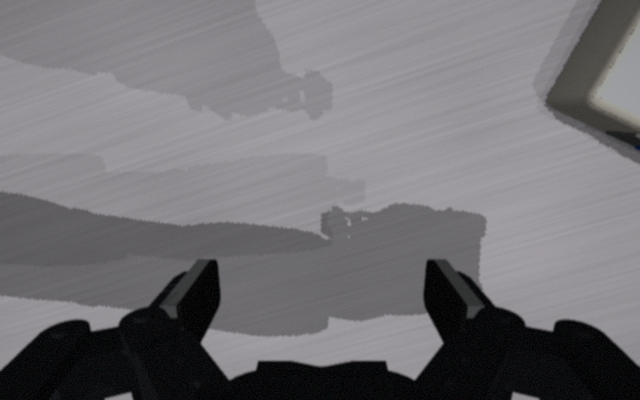

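```bash
cat > h.py <<'E'
from bench import *
import numpy as np, cv2
from scipy.spatial.transform import Rotation as R
def cam(n,s=None):
    c=calibration(n);K=c["intrinsics"]
    if "position" in c: return K,np.array(c["position"]),R.from_rotvec(c["orientation"]).as_matrix()
    T=c["tool_from_camera"];Rt=R.from_rotvec(s["tcp_rot"]).as_matrix()
    return K,Rt@T[:3,3]+s["eef_pos"],Rt@T[:3,:3]
def back(C,uv,z):
    K,p,M=C;x=np.linalg.inv(K)@[uv[0],uv[1],1];d=M@np.array([x[0],-x[1],-x[2]])
    return p+d*(z-p[2])/d[2]
def proj(C,P):
    K,p,M=C;q=M.T@(np.array(P)-p);u=K@np.array([q[0],-q[1],-q[2]]);return u[:2]/u[2]
def tri(Cs,uvs):
    A=np.zeros((3,3));b=np.zeros(3)
    for (K,p,M),uv in zip(Cs,uvs):
        x=np.linalg.inv(K)@[uv[0],uv[1],1];d=M@np.array([x[0],-x[1],-x[2]]);d/=np.linalg.norm(d)
        Q=np.eye(3)-np.outer(d,d);A+=Q;b+=Q@p
    return np.linalg.solve(A,b)
E
cat > a.py <<'E'
from h import *
Z=dict(long_shaft_center=.017,impeller4_center=.03,square_clamp_center=.028,nest_v_seat=.038,nest_round_floor=.012,nest_square_floor=.012,caddy=0,round_clamp_center=.028,short_shaft_center=.017)
for k,z in Z.items():
    for n in("top","scene"):
        C=cam(n)
        for r in pinpoint(k,n)[:4]:
            print(k,n,round(r["conf"],2),np.round(r["xy"],1),np.round(back(C,r["xy"],z),4))
print(read_state()["time_s"])
for n,b in(("top",(130,130,500,280)),("scene",(180,130,540,300))):
    im=cv2.imread(f"pics/{n}0.png");c=im[b[1]:b[3],b[0]:b[2]];f=800/c.shape[1];cv2.imwrite(f"pics/{n}c.png",cv2.resize(c,None,fx=f,fy=f,interpolation=cv2.INTER_CUBIC))
E
python3 a.py
```

```text
long_shaft_center top 0.77 [161.5 226.8] [0.5248 0.431  0.017 ]
long_shaft_center scene 0.89 [492.1 262.4] [0.5216 0.4267 0.017 ]
impeller4_center top 0.86 [422.6 253.8] [ 0.4411 -0.2736  0.03  ]
impeller4_center scene 0.73 [281.5 162.7] [ 0.4302 -0.2729  0.03  ]
square_clamp_center top 0.91 [417.5 148.8] [ 0.7308 -0.2719  0.028 ]
square_clamp_center top 0.89 [427.3 191.3] [ 0.6113 -0.2941  0.028 ]
square_clamp_center top 0.71 [461.3 185.9] [ 0.6252 -0.3889  0.028 ]
square_clamp_center scene 0.86 [209.2 181.9] [ 0.6357 -0.3969  0.028 ]
square_clamp_center scene 0.79 [236.9 189.1] [ 0.6202 -0.2953  0.028 ]
square_clamp_center scene 0.62 [216.4 208.1] [ 0.7206 -0.2794  0.028 ]
nest_v_seat top 0.6 [313.6 211.8] [0.558  0.0187 0.038 ]
nest_v_seat scene 0.6 [335.2 211.1] [0.5691 0.0205 0.038 ]
nest_round_floor top 0.6 [351.5 211.8] [ 0.5592 -0.0856  0.012 ]
nest_round_floor scene 0.79 [305.3 203.4] [ 0.5548 -0.0904  0.012 ]
nest_square_floor top 0.74 [282.9 212.9] [0.5587 0.103  0.012 ]
nest_square_floor scene 0.74 [364.6 225.6] [0.5537 0.1038 0.012 ]
caddy top 0.64 [426.8 189. ] [ 0.6218 -0.2997  0.    ]
round_clamp_center top 0.64 [216.9 203.2] [0.5859 0.2803 0.028 ]
round_clamp_center scene 0.58 [424.  255.9] [0.5964 0.2852 0.028 ]
short_shaft_center top 0.6 [477.9 238. ] [ 0.4819 -0.4306  0.017 ]
short_shaft_center scene 0.51 [234.6 160. ] [ 0.4821 -0.4374  0.017 ]
1.05
```

View pics/topc.png

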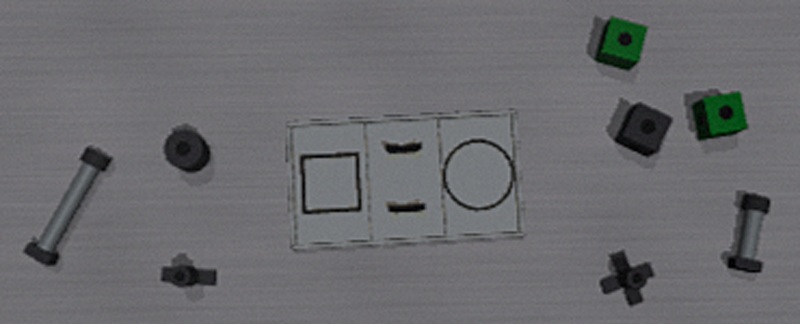

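View pics/scenec.png

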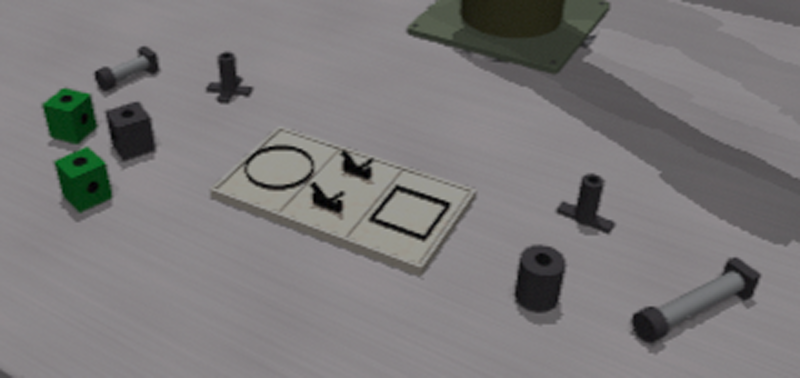

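```bash
cat > plan.py <<'E'
from h import *
import sys
# usage: plan.py x y z [yaw of tool x, deg, modulo 180]
def plan(P,yaw=None):
    s=read_state();M=R.from_rotvec(s["tcp_rot"]).as_matrix();d=M.T@(np.array(P)-s["eef_pos"])
    y0=np.arctan2(M[1,0],M[0,0]);t=0
    print("tcp",np.round(s["eef_pos"],4),"yaw",np.degrees(y0).round(2),"tilt",np.degrees(np.arccos(-M[2,2])).round(2),"q7",s["qpos"][6].round(3),"t",s["time_s"])
    if yaw is not None:
        t=-(np.radians(yaw)-y0);t=(t+np.pi/2)%np.pi-np.pi/2
    print("shift",np.round(d,4),"turn",round(t,3),"rows>=",np.ceil(max(np.linalg.norm(d)/.0625,abs(t)/.187)))
a=[float(v) for v in sys.argv[1:]]
plan(a[:3],a[3] if len(a)>3 else None)
E
python3 - <<'E'
from h import *
C=cam("top")
a=back(C,(174,203.5),.017);b=back(C,(149.5,247),.017);print(a,b,np.linalg.norm(a-b),np.degrees(np.arctan2(a[1]-b[1],a[0]-b[0])))
a=back(C,(317,198),.04);b=back(C,(318,225),.04);print("V",a,b,np.linalg.norm(a-b),np.degrees(np.arctan2(a[1]-b[1],a[0]-b[0])))
E
python3 plan.py 0.523 0.429 0.2 -27
```

```text
[0.58793271 0.39890901 0.017     ] [0.47080376 0.46161796 0.017     ] 0.13285933598796004 -28.163878978094285
V [0.59508387 0.00907025 0.04      ] [0.52203142 0.00738834 0.04      ] 0.07307180506001051 1.3189020884651907
tcp [0.1736 0.5481 0.2313] yaw 162.42 tilt 0.01 q7 -0.076 t 1.05
shift [-0.369  -0.008   0.0313] turn 0.164 rows>= 6.0
```

Request:
step_arm:
  commands: [0, -0.37, -0.008, 0.03, 0.18, 0, -0.37, -0.008, 0.03, 0.18, 0, -0.37, -0.008, 0.03, 0.18, 0, -0.37, -0.008, 0.03, 0.18, 0, -0.37, -0.008, 0.03, 0.18, 0, -0.37, -0.008, 0.03, 0.18, 0, -0.37, -0.008, 0.03, 0.18, 0, -0.37, -0.008, 0.03, 0.18, 0, -0.37, -0.008, 0.03, 0.18]

```text
time_s: 2.17
eef_pos: [0.523, 0.4296, 0.2016]
tcp_rot: [-0.755, -3.049, -0.0]
wrist_force: [0.0, 0.2, -0.0]
finger_gap: 0.0854
```

```bash
cat > look.py <<'E'
from h import *
import sys
nm,targets=sys.argv[1],sys.argv[2:]
s=read_state();C=cam("wrist",s);im=get_image("wrist");cv2.imwrite(f"pics/{nm}.png",im[:,:,::-1])
Z=dict(long_shaft_center=.017,impeller4_center=.03,square_clamp_center=.028,nest_v_seat=.038,nest_round_floor=.012,nest_square_floor=.012)
for k in targets:
    for r in pinpoint(k,"wrist")[:4]: print(k,round(r["conf"],2),np.round(r["xy"],1),np.round(back(C,r["xy"],Z[k]),4))
print("time",s["time_s"],"pos",s["eef_pos"])
np.savez(f"pics/{nm}.npz",K=C[0],p=C[1],M=C[2])
E
python3 look.py w1 long_shaft_center
```

```text
time 2.175 pos [0.52298077 0.42959979 0.2015503 ]
```

View pics/w1.png

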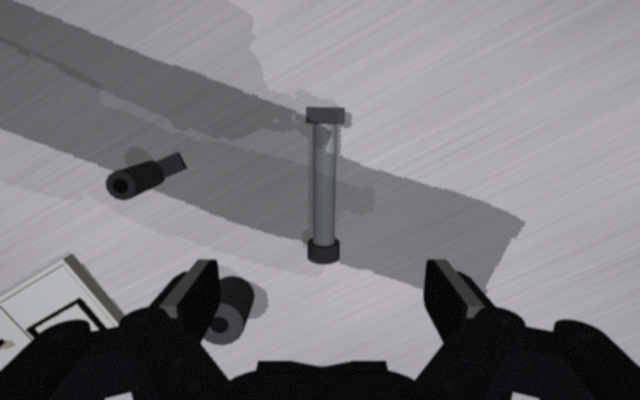

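```bash
cat > ov.py <<'E'
from h import *
import sys
nm=sys.argv[1];x,y,yaw=[float(v) for v in sys.argv[2:5]]
d=np.load(f"pics/{nm}.npz");C=(d["K"],d["p"],d["M"]);im=cv2.imread(f"pics/{nm}.png")
Rz=R.from_euler("z",yaw,degrees=True).as_matrix()
def W(p): return proj(C,Rz@np.array(p)+[x,y,0.017])
S=4;im=cv2.resize(im,None,fx=S,fy=S,interpolation=cv2.INTER_CUBIC)
def line(a,b,c): cv2.line(im,*[tuple(int(round(v*S+1.5)) for v in W(q)) for q in(a,b)],c,1)
q=.017
for xx in(-.075,-.061):
    P=[(xx,-q,-q),(xx,q,-q),(xx,q,q),(xx,-q,q)]
    for i in range(4): line(P[i],P[(i+1)%4],(0,0,255))
for xx in(.057,.075):
    P=[(xx,q*np.cos(t),q*np.sin(t)) for t in np.linspace(0,2*np.pi,25)]
    for i in range(24): line(P[i],P[i+1],(0,255,0))
for t in(-.011,.011): line((-.061,t,0),(.057,t,0),(0,255,255))
u=(W((0,0,0))*S).astype(int);cv2.imwrite(f"pics/{sys.argv[5]}.png",im[max(0,u[1]-300):u[1]+300,max(0,u[0]-300):u[0]+300])
E
python3 - <<'E'
from h import *
d=np.load("pics/w1.npz");C=(d["K"],d["p"],d["M"])
a=back(C,(326,123),.017);b=back(C,(322.5,241),.017);print(a,b,np.linalg.norm(a-b),np.degrees(np.arctan2(b[1]-a[1],b[0]-a[0])),a+(b-a)*61/118)
E
python3 ov.py w1 0.5235 0.4280 -28.4 o1
```

```text
[0.47523921 0.45947324 0.017     ] [0.57745948 0.40202838 0.017     ] 0.11725568125474976 -29.334733545274137 [0.52808189 0.42977717 0.017     ]
```

View pics/o1.png

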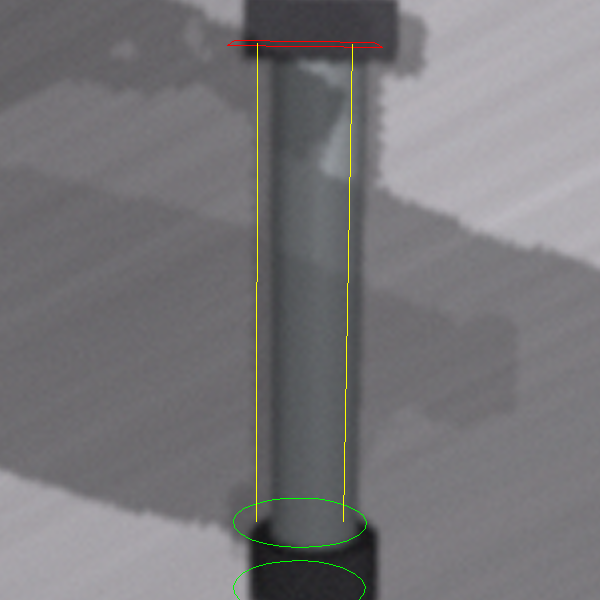

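```bash
python3 ov.py w1 0.5282 0.4294 -28.6 o2; python3 plan.py .5282 .4294 .012 -28.6
```

```text
tcp [0.5232 0.4295 0.2016] yaw 152.18 tilt 0.02 q7 0.335 t 2.275
shift [-0.0045  0.0022  0.1896] turn 0.014 rows>= 4.0
```

View pics/o2.png

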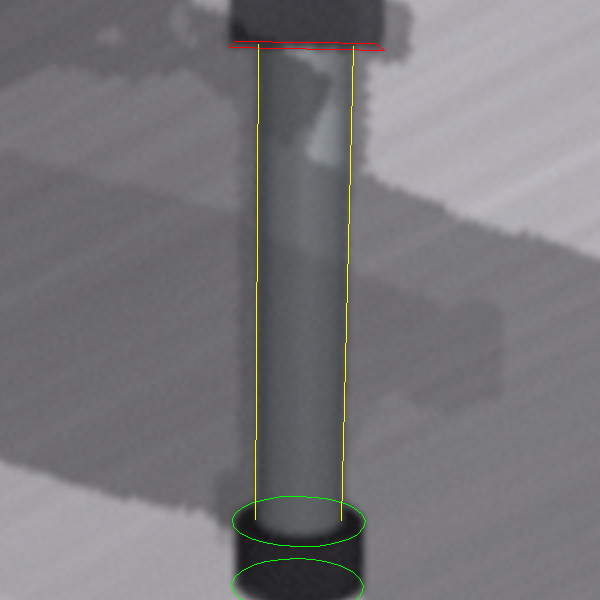

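Request:
step_arm:
  commands: [0, -0.0045, 0.002, 0.1, 0.014, 0, -0.0045, 0.002, 0.16, 0.014, 0, -0.0045, 0.002, 0.185, 0.014, 0, -0.0045, 0.002, 0.197, 0.014, 0, -0.0045, 0.002, 0.197, 0.014, 255, -0.0045, 0.002, 0.197, 0.014, 255, -0.0045, 0.002, 0.197, 0.014, 255, -0.0045, 0.002, 0.197, 0.014, 255, -0.0045, 0.002, 0.197, 0.014, 255, -0.0045, 0.002, 0.197, 0.014, 255, -0.0045, 0.002, 0.197, 0.014, 255, -0.0045, 0.002, 0.197, 0.014]
  grip_force: 60

```text
time_s: 3.78
eef_pos: [0.5283, 0.4293, 0.0054]
tcp_rot: [0.777, 3.044, 0.001]
wrist_force: [-1.1, -1.9, 8.5]
finger_gap: 0.02
```

```bash
python3 look.py w2; python3 plan.py .5282 .4294 .2
```

```text
time 3.775 pos [0.52831951 0.42929094 0.00538444]
tcp [0.5283 0.4293 0.0054] yaw 151.37 tilt 0.05 q7 0.318 t 3.825
shift [ 0.0002  0.0002 -0.1946] turn 0 rows>= 4.0
```

View pics/w2.png

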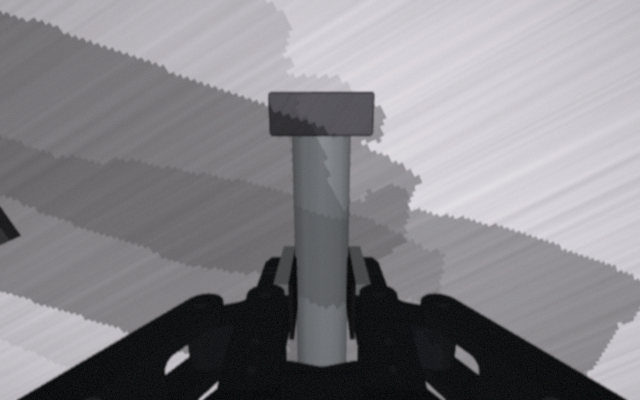

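Request:
step_arm:
  commands: [255, 0, 0, -0.03, 0, 255, 0, 0, -0.08, 0, 255, 0, 0, -0.14, 0, 255, 0, 0, -0.2, 0, 255, 0, 0, -0.23, 0, 255, 0, 0, -0.23, 0]

```text
time_s: 4.58
eef_pos: [0.5287, 0.4295, 0.2374]
tcp_rot: [0.776, 3.042, 0.005]
wrist_force: [-1.0, -0.7, -2.4]
finger_gap: 0.02
```

```bash
python3 plan.py .5 .1 .24 0
```

```text
tcp [0.5287 0.4295 0.2374] yaw 151.37 tilt 0.23 q7 0.33 t 4.575
shift [-0.1327 -0.3029 -0.0035] turn -0.5 rows>= 6.0
```

Request:
step_arm:
  commands: [255, -0.133, -0.303, -0.003, -0.5, 255, -0.133, -0.303, -0.003, -0.5, 255, -0.133, -0.303, -0.003, -0.5, 255, -0.133, -0.303, -0.003, -0.5, 255, -0.133, -0.303, -0.003, -0.5, 255, -0.133, -0.303, -0.003, -0.5, 255, -0.133, -0.303, -0.003, -0.5, 255, -0.133, -0.303, -0.003, -0.5, 255, -0.133, -0.303, -0.003, -0.5]

```text
time_s: 5.7
eef_pos: [0.5001, 0.1011, 0.2391]
tcp_rot: [-0.003, 3.139, 0.005]
wrist_force: [-0.0, -0.8, -2.5]
finger_gap: 0.0197
```

```bash
python3 look.py w3 nest_v_seat nest_round_floor nest_square_floor
```

```text
nest_v_seat 0.74 [233.  225.5] [0.5512 0.0091 0.038 ]
nest_round_floor 0.77 [155.3 219.7] [ 0.5536 -0.0852  0.012 ]
nest_square_floor 0.27 [322.4 279.4] [0.6284 0.1039 0.012 ]
time 5.7 pos [0.50008256 0.10105322 0.23913314]
```

View pics/w3.png

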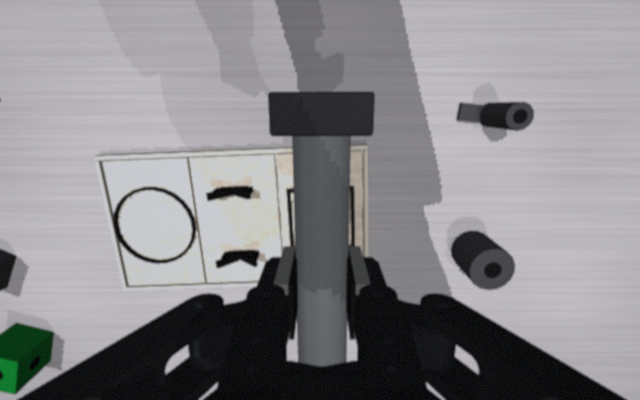

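```bash
cat > cad.py <<'E'
from h import *
import sys
from scipy.optimize import least_squares
d=np.load("pics/w3.npz");C=(d["K"],d["p"],d["M"])
# point px, model: caddy frame; corners rim outer top z .014
obs=[((97,156),(-.081,-.147,.014)),((368,147),(-.081,.147,.014)),((125,289),(.081,-.147,.014)),((154.5,224.5),(0,-.094,.017))]
def f(q):
    Rz=R.from_euler("z",q[2]).as_matrix()
    return np.concatenate([proj(C,Rz@np.array(m)+[q[0],q[1],0])-u for u,m in obs])
r=least_squares(f,[.55,.01,0],loss="soft_l1");q=r.x;print(q[:2],np.degrees(q[2]),f(q).round(1))
if len(sys.argv)>1:q=np.array([float(sys.argv[1]),float(sys.argv[2]),np.radians(float(sys.argv[3]))])
Rz=R.from_euler("z",q[2]).as_matrix()
im=cv2.imread("pics/w3.png");S=3;im=cv2.resize(im,None,fx=S,fy=S,interpolation=cv2.INTER_CUBIC)
def pl(P,c):
    pts=np.array([proj(C,Rz@np.array(p)+[q[0],q[1],0])*S+1 for p in P]).round().astype(np.int32);cv2.polylines(im,[pts],True,c,1)
pl([(-.081,-.147,.014),(-.081,.147,.014),(.081,.147,.014),(.081,-.147,.014)],(0,0,255))
for rr in(.042,.045):pl([(rr*np.cos(t),-.094+rr*np.sin(t),.017) for t in np.linspace(0,2*np.pi,60)],(0,255,0))
for x in(-.042,-.034,.034,.042):pl([(x,-.02,.042),(x,0,.022),(x,.02,.042)],(255,0,0))
pl([(-.033,.061,.017),(-.033,.127,.017),(.033,.127,.017),(.033,.061,.017)],(255,0,255))
cv2.imwrite("pics/cad.png",im[410:890,270:1070])
E
python3 cad.py
```

```text
[0.55640304 0.01064962] 1.791185353159608 [-2.  -1.3  3.  -0.4 -1.6  1.4  1.1  1.5]
```

View pics/cad.png

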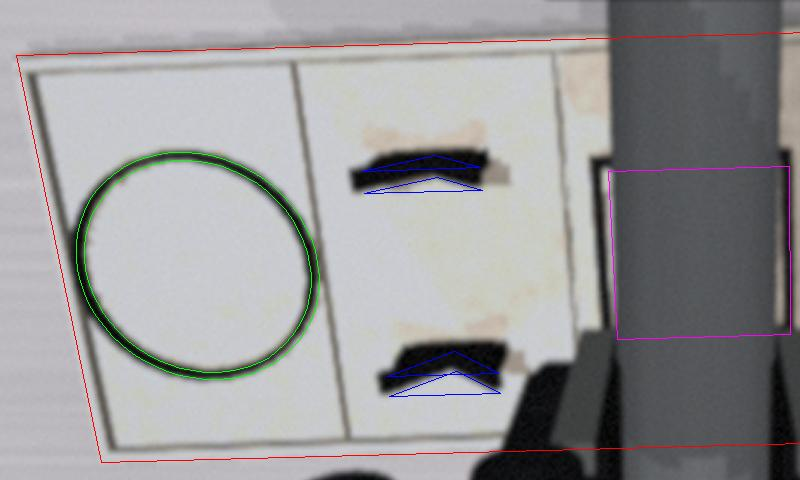

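```bash
python3 - <<'E'
import re
s=open("cad.py").read()
s=s.replace("S=3;","S=8;").replace("pl([(x,-.02,.042),(x,0,.022),(x,.02,.042)],(255,0,0))","pl([(x,-.02,.042),(x,0,.0225),(x,.02,.042),(x,.02,.012),(x,-.02,.012)],(255,0,0) if abs(x)>.04 else (0,200,255))").replace("im[410:890,270:1070]","im[1440:2190,1600:2200]")
open("cad8.py","w").write(s)
E
python3 cad8.py
```

```text
[0.55640304 0.01064962] 1.791185353159608 [-2.  -1.3  3.  -0.4 -1.6  1.4  1.1  1.5]
```

View pics/cad.png

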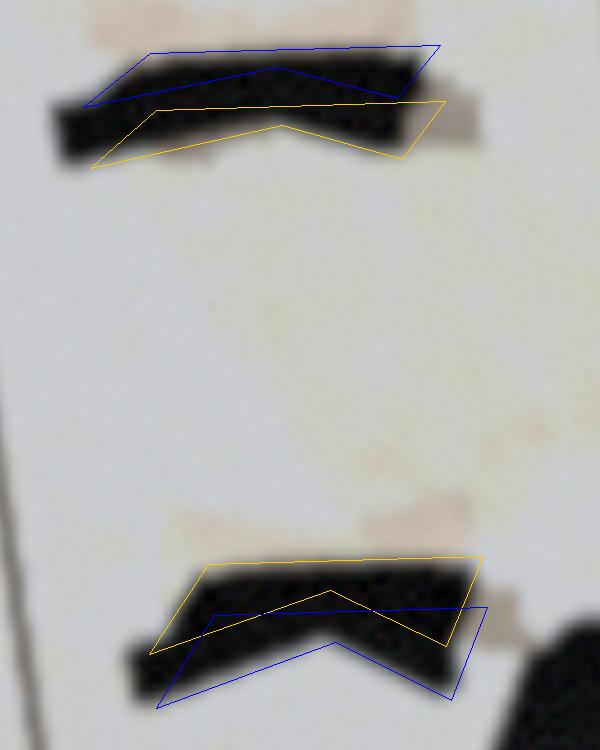

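```bash
python3 plan.py .555 .009 .1 1.8
```

```text
tcp [0.5002 0.1003 0.2394] yaw -179.94 tilt 0.23 q7 1.156 t 5.9
shift [-0.0543 -0.0917  0.1393] turn -0.03 rows>= 3.0
```

Request:
step_arm:
  commands: [255, -0.054, -0.092, 0, -0.03, 255, -0.054, -0.092, 0, -0.03, 255, -0.054, -0.092, 0.05, -0.03, 255, -0.054, -0.092, 0.1, -0.03, 255, -0.054, -0.092, 0.14, -0.03, 255, -0.054, -0.092, 0.17, -0.03, 255, -0.054, -0.092, 0.17, -0.03, 255, -0.054, -0.092, 0.17, -0.03]

```text
time_s: 6.9
eef_pos: [0.5553, 0.0089, 0.0704]
tcp_rot: [-0.049, 3.137, 0.004]
wrist_force: [0.8, 0.0, -0.9]
finger_gap: 0.0201
```

```bash
python3 plan.py .555 .009 .027 1.8
python3 - <<'E'
from h import *
for n,b in(("top",(240,160,400,260)),("scene",(240,130,420,270))):
    im=get_image(n)[:,:,::-1];c=im[b[1]:b[3],b[0]:b[2]];cv2.imwrite(f"pics/{n}s1.png",cv2.resize(c,None,fx=4,fy=4,interpolation=cv2.INTER_CUBIC))
E
```

```text
tcp [0.5553 0.0089 0.0704] yaw -178.22 tilt 0.29 q7 1.297 t 6.9
shift [ 0.0005 -0.      0.0434] turn -0.0 rows>= 1.0
```

View pics/scenes1.png

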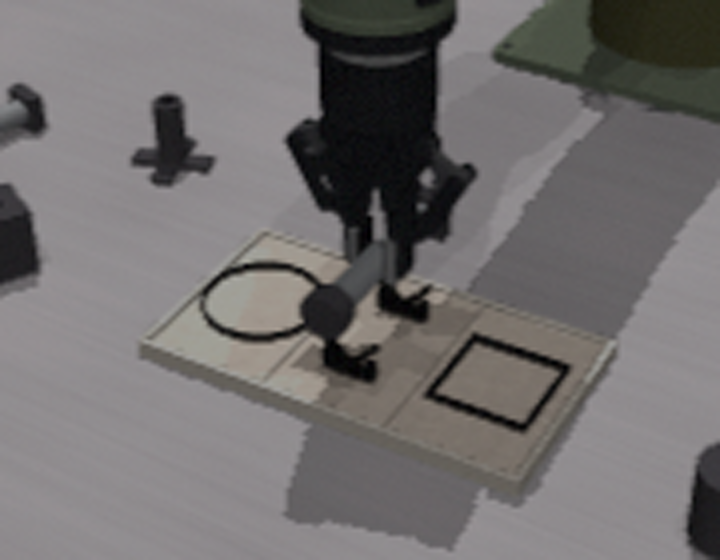

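Looks aligned above the rests. Lower in small steps.

Request:
step_arm:
  commands: [255, 0, 0, 0.02, 0, 255, 0, 0, 0.032, 0, 255, 0, 0, 0.038, 0, 255, 0, 0, 0.042, 0, 255, 0, 0, 0.043, 0]

```text
time_s: 7.62
eef_pos: [0.5557, 0.0089, 0.0278]
tcp_rot: [-0.048, 3.136, 0.004]
wrist_force: [-0.6, -0.8, 1.1]
finger_gap: 0.0199
```

```bash
python3 plan.py .555 .009 .027 1.8; python3 -c "
from h import *;print(read_state()['wrist_force'])"
```

```text
tcp [0.5557 0.0089 0.0278] yaw -178.23 tilt 0.33 q7 1.283 t 7.625
shift [0.0007 0.0001 0.0008] turn -0.001 rows>= 1.0
[-0.62071946 -0.80677403  1.08017133]
```

Request:
step_arm:
  commands: [255, 0, 0, 0.0012, 0, 255, 0, 0, 0.0012, 0, 60, 0, 0, 0.0012, 0, 60, 0, 0, 0.0012, 0, 60, 0, 0, 0.0012, 0, 60, 0, 0, 0.0012, 0, 60, 0, 0, -0.04, 0, 60, 0, 0, -0.1, 0, 60, 0, 0, -0.16, 0, 60, 0, 0, -0.2, 0, 60, 0, 0, -0.22, 0, 0, 0, 0, -0.22, 0]

```text
time_s: 9.12
eef_pos: [0.555, 0.0083, 0.2489]
tcp_rot: [-0.048, 3.134, 0.004]
wrist_force: [-0.1, 0.7, -0.0]
finger_gap: 0.0812
```

```bash
python3 look.py w4 long_shaft_center nest_v_seat;python3 plan.py .42 -.276 .24
```

```text
long_shaft_center 0.91 [319.1 176.2] [0.5603 0.0072 0.017 ]
nest_v_seat 0.75 [323.9 176.1] [0.5558 0.0122 0.038 ]
time 9.125 pos [0.55499678 0.00827518 0.24886169]
tcp [0.5543 0.0082 0.2469] yaw -178.23 tilt 0.27 q7 1.367 t 9.275
shift [ 0.143  -0.2799  0.0056] turn 0 rows>= 6.0
```

View pics/w4.png

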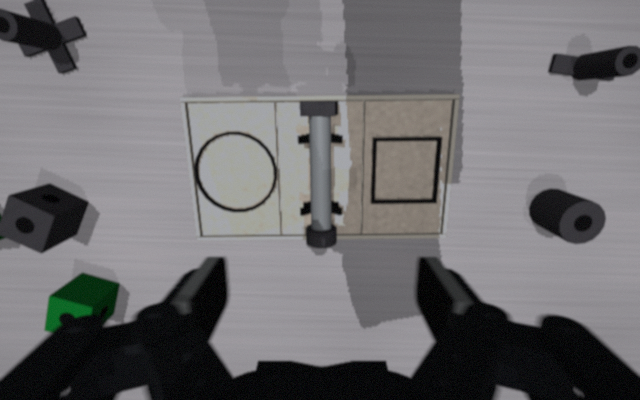

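```bash
sed -e 's/w3/w4/g' -e 's/^obs=.*/obs=[((183,98),(-.081,-.147,.014)),((459.5,96),(-.081,.147,.014)),((444,236.5),(.081,.147,.014)),((201,238.5),(.081,-.147,.014)),((235.5,172),(0,-.094,.017)),((406,170.5),(0,.094,.017))]/' -e 's/S=3;/S=2.5;/' -e 's/im\[410:890,270:1070\]/im[200:640,420:1200]/' cad.py > cad4.py; python3 cad4.py
```

```text
[0.55531144 0.00903821] 2.2280353914567477 [-3.5 -2.1  1.4 -2.4  2.4  1.6 -4.5  1.8  0.1  0.5  0.1  0.6]
```

View pics/cad.png

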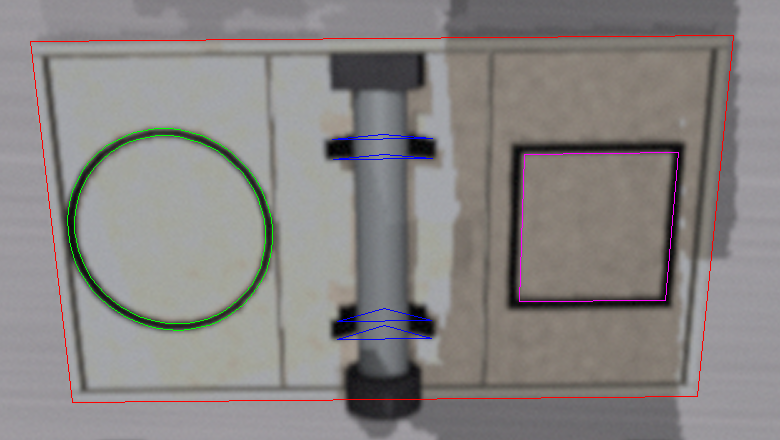

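Request:
step_arm:
  commands: [0, 0.143, -0.28, 0.005, 0, 0, 0.143, -0.28, 0.005, 0, 0, 0.143, -0.28, 0.005, 0, 0, 0.143, -0.28, 0.005, 0, 0, 0.143, -0.28, 0.005, 0, 0, 0.143, -0.28, 0.005, 0, 0, 0.143, -0.28, 0.005, 0, 0, 0.143, -0.28, 0.005, 0]

```text
time_s: 10.28
eef_pos: [0.4207, -0.2748, 0.2404]
tcp_rot: [-0.052, 3.137, 0.005]
wrist_force: [0.7, 0.4, -0.3]
finger_gap: 0.085
```

```bash
python3 look.py w5 impeller4_center
```

```text
impeller4_center 0.96 [321.1 179.1] [ 0.4238 -0.2737  0.03  ]
impeller4_center 0.48 [630.1 289.6] [0.5421 0.0867 0.03  ]
time 10.275 pos [ 0.4206582  -0.27484408  0.24038213]
```

View pics/w5.png

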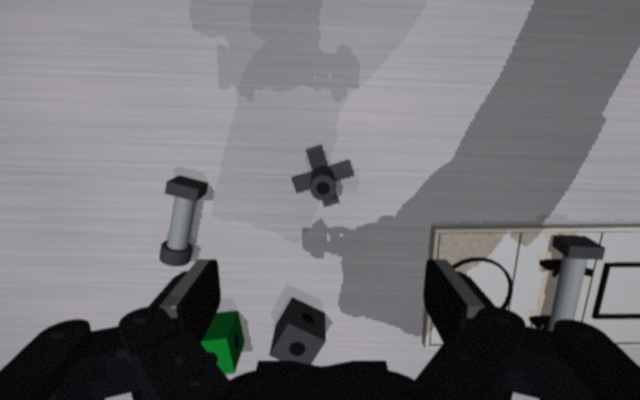

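```bash
python3 - <<'E'
from h import *
d=np.load("pics/w5.npz");C=(d["K"],d["p"],d["M"])
print(back(C,(322.5,187),.06))
x,y,yaw=.4225,-.2740,20
im=cv2.imread("pics/w5.png");S=6;im=cv2.resize(im,None,fx=S,fy=S,interpolation=cv2.INTER_CUBIC)
Rz=R.from_euler("z",yaw,degrees=True).as_matrix()
def pl(P,c):
    pts=np.array([proj(C,Rz@np.array(p)+[x,y,0])*S+2.5 for p in P]).round().astype(np.int32);cv2.polylines(im,[pts],True,c,1)
pl([(.034,.009,.006),(-.034,.009,.006),(-.034,-.009,.006),(.034,-.009,.006)],(0,0,255))
pl([(.009,.034,.006),(.009,-.034,.006),(-.009,-.034,.006),(-.009,.034,.006)],(0,0,255))
pl([(.013*np.cos(t),.013*np.sin(t),.06) for t in np.linspace(0,2*np.pi,40)],(0,255,0))
cv2.imwrite("pics/imp.png",im[800:1300,1650:2200])
E
python3 plan.py .4235 -.274 .022
```

```text
[ 0.42521567 -0.27234443  0.06      ]
tcp [ 0.4206 -0.275   0.2405] yaw -178.12 tilt 0.28 q7 1.91 t 10.375
shift [-0.0021  0.0003  0.2185] turn 0 rows>= 4.0
```

View pics/imp.png

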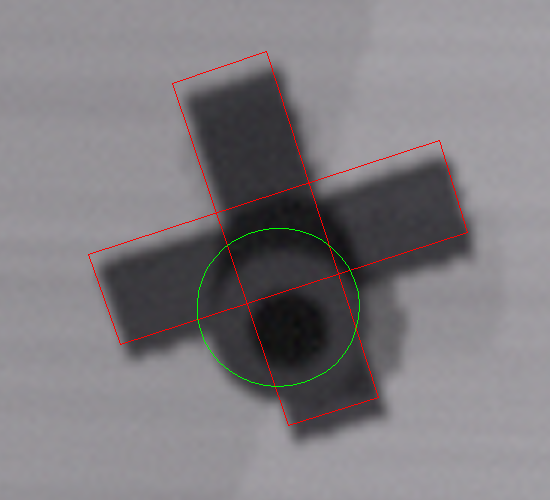

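Request:
step_arm:
  commands: [0, -0.004, 0.0025, 0.06, 0, 0, -0.004, 0.0025, 0.12, 0, 0, -0.004, 0.0025, 0.18, 0, 0, -0.004, 0.0025, 0.21, 0, 0, -0.004, 0.0025, 0.22, 0, 0, -0.004, 0.0025, 0.22, 0, 255, -0.004, 0.0025, 0.22, 0, 255, -0.004, 0.0025, 0.22, 0, 255, -0.004, 0.0025, 0.22, 0, 255, -0.004, 0.0025, 0.22, 0, 255, -0.004, 0.0025, 0.22, 0, 255, -0.004, 0.0025, 0.22, 0, 255, -0.004, 0.0025, 0.22, 0]

```text
time_s: 12.0
eef_pos: [0.4255, -0.2719, 0.0211]
tcp_rot: [-0.051, 3.137, 0.004]
wrist_force: [-1.2, 2.4, 11.4]
finger_gap: 0.0251
```

```bash
python3 look.py w6;python3 plan.py .4235 -.274 .22
```

```text
time 12.0 pos [ 0.42548207 -0.27193011  0.02110558]
tcp [ 0.4255 -0.2719  0.0211] yaw -178.13 tilt 0.29 q7 1.772 t 12.05
shift [ 0.0012 -0.0015 -0.1989] turn 0 rows>= 4.0
```

View pics/w6.png

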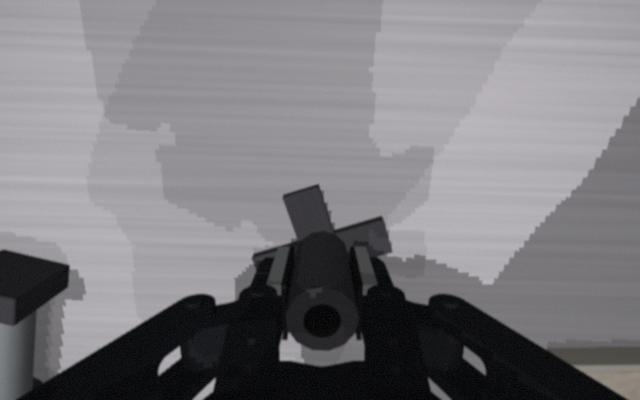

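Request:
step_arm:
  commands: [255, 0, 0, -0.03, 0, 255, 0, 0, -0.08, 0, 255, 0, 0, -0.13, 0, 255, 0, 0, -0.16, 0, 255, 0, 0, -0.16, 0]

```text
time_s: 12.68
eef_pos: [0.4253, -0.2728, 0.1829]
tcp_rot: [-0.051, 3.134, 0.001]
wrist_force: [-0.3, 0.7, -1.4]
finger_gap: 0.0244
```

```bash
python3 plan.py .559 -.085 .18
```

```text
tcp [ 0.4253 -0.2728  0.1829] yaw -178.15 tilt 0.41 q7 1.852 t 12.675
shift [-0.1397  0.1833  0.004 ] turn 0 rows>= 4.0
```

Request:
step_arm:
  commands: [255, -0.1395, 0.1835, 0, 0, 255, -0.1395, 0.1835, 0, 0, 255, -0.1395, 0.1835, 0, 0, 255, -0.1395, 0.1835, 0, 0, 255, -0.1395, 0.1835, 0, 0, 255, -0.1395, 0.1835, 0, 0, 255, -0.1395, 0.1835, 0.05, 0, 255, -0.1395, 0.1835, 0.1, 0, 255, -0.1395, 0.1835, 0.1, 0, 255, -0.1395, 0.1835, 0.1, 0]

```text
time_s: 13.92
eef_pos: [0.5599, -0.0855, 0.0856]
tcp_rot: [-0.049, 3.133, 0.0]
wrist_force: [0.8, 0.2, -0.2]
finger_gap: 0.0247
```

```bash
python3 look.py w7;python3 plan.py .559 -.085 .034; python3 -c "
from h import *
im=get_image('scene')[:,:,::-1];b=(240,130,420,270);cv2.imwrite('pics/s2.png',cv2.resize(im[b[1]:b[3],b[0]:b[2]],None,fx=4,fy=4,interpolation=cv2.INTER_CUBIC))"
```

```text
time 13.925 pos [ 0.55994942 -0.08545216  0.08563162]
tcp [ 0.5602 -0.0854  0.086 ] yaw -178.19 tilt 0.54 q7 1.47 t 13.975
shift [0.0017 0.0004 0.052 ] turn 0 rows>= 1.0
```

View pics/w7.png

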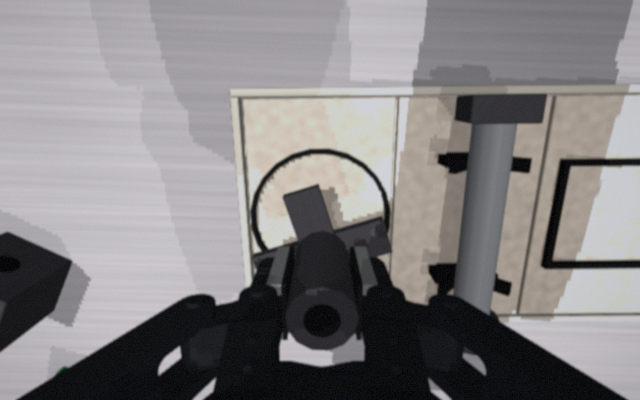

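View pics/s2.png

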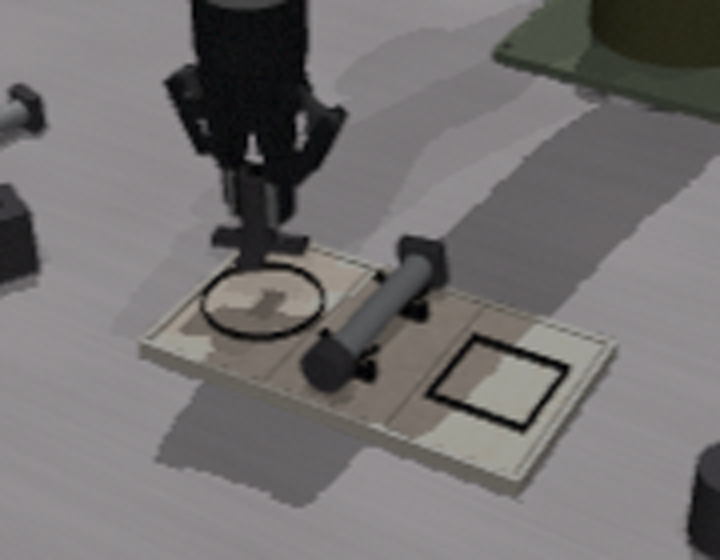

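Request:
step_arm:
  commands: [255, 0.0015, 0, 0.025, 0, 255, 0.0015, 0, 0.04, 0, 255, 0.0015, 0, 0.047, 0, 255, 0.0015, 0, 0.051, 0, 255, 0.0015, 0, 0.0515, 0]

```text
time_s: 14.65
eef_pos: [0.5594, -0.0853, 0.0346]
tcp_rot: [-0.05, 3.131, 0.0]
wrist_force: [-0.4, 0.1, -1.7]
finger_gap: 0.0245
```

```bash
python3 plan.py .559 -.085 .033
```

```text
tcp [ 0.5594 -0.0853  0.0346] yaw -178.18 tilt 0.57 q7 1.451 t 14.65
shift [0.0004 0.0003 0.0016] turn 0 rows>= 1.0
```

Lower another 2 mm, then release.

Request:
step_arm:
  commands: [255, 0, 0, 0.001, 0, 255, 0, 0, 0.002, 0, 255, 0, 0, 0.002, 0]

```text
time_s: 15.02
eef_pos: [0.5598, -0.0854, 0.0332]
tcp_rot: [-0.05, 3.13, -0.0]
wrist_force: [0.2, -0.8, 7.2]
finger_gap: 0.0247
```

Request:
step_arm:
  commands: [110, 0, 0, 0.0, 0, 70, 0, 0, 0.0, 0, 60, 0, 0, 0.0, 0, 60, 0, 0, 0.0, 0, 60, 0, 0, -0.03, 0, 60, 0, 0, -0.08, 0, 60, 0, 0, -0.14, 0, 60, 0, 0, -0.2, 0, 0, 0, 0, -0.21, 0]

```text
time_s: 16.15
eef_pos: [0.5584, -0.0854, 0.2468]
tcp_rot: [-0.049, 3.125, -0.001]
wrist_force: [-0.2, 0.1, -1.0]
finger_gap: 0.0809
```

```bash
python3 look.py w8 impeller4_center nest_round_floor long_shaft_center nest_v_seat; python3 plan.py .595 -.295 .25
```

```text
impeller4_center 0.62 [318.5 173.8] [ 0.56   -0.0879  0.03  ]
impeller4_center 0.59 [132.  213.4] [ 0.6107 -0.2911  0.03  ]
nest_round_floor 0.77 [320.7 166.1] [ 0.5551 -0.0858  0.012 ]
long_shaft_center 0.92 [410.5 174.5] [0.5603 0.0131 0.017 ]
long_shaft_center 0.56 [129.7 213.7] [ 0.6157 -0.3012  0.017 ]
nest_v_seat 0.63 [412.3 174.2] [0.5557 0.0092 0.038 ]
time 16.15 pos [ 0.55843561 -0.0854443   0.24677823]
tcp [ 0.5571 -0.0853  0.2418] yaw -178.18 tilt 0.51 q7 1.531 t 16.4
shift [-0.0313 -0.2108 -0.0079] turn 0 rows>= 4.0
```

View pics/w8.png

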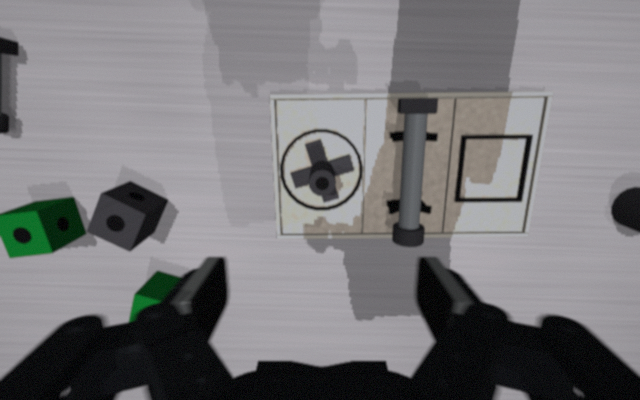

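Request:
step_arm:
  commands: [0, -0.031, -0.211, -0.008, 0, 0, -0.031, -0.211, -0.008, 0, 0, -0.031, -0.211, -0.008, 0, 0, -0.031, -0.211, -0.008, 0, 0, -0.031, -0.211, -0.008, 0, 0, -0.031, -0.211, -0.008, 0, 0, -0.031, -0.211, -0.008, 0]

```text
time_s: 17.27
eef_pos: [0.5948, -0.2942, 0.2499]
tcp_rot: [-0.052, 3.133, 0.001]
wrist_force: [0.2, 0.5, 0.9]
finger_gap: 0.0856
```

```bash
python3 look.py w9 square_clamp_center
```

```text
square_clamp_center 0.91 [318.6 189.1] [ 0.6127 -0.2958  0.028 ]
square_clamp_center 0.88 [233.  202.6] [ 0.6311 -0.3895  0.028 ]
square_clamp_center 0.75 [333.3 281.7] [ 0.7245 -0.275   0.028 ]
time 17.275 pos [ 0.59479175 -0.29419374  0.24989181]
```

View pics/w9.png

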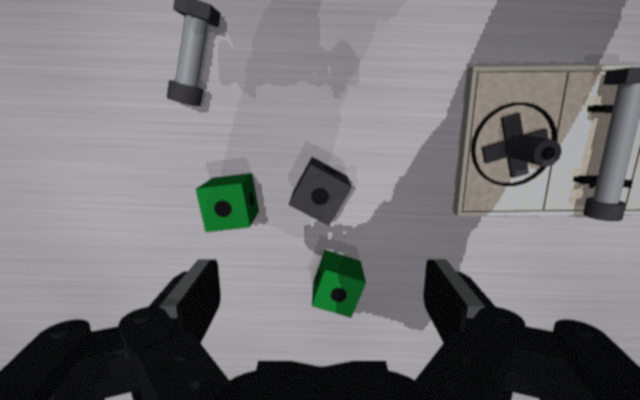

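```bash
cat > cl.py <<'E'
from h import *
import sys
from scipy.optimize import least_squares
d=np.load("pics/w9.npz");C=(d["K"],d["p"],d["M"])
x,y,yaw=[float(v) for v in sys.argv[1:4]]
im=cv2.imread("pics/w9.png");S=5;im=cv2.resize(im,None,fx=S,fy=S,interpolation=cv2.INTER_CUBIC)
Rz=R.from_euler("z",yaw,degrees=True).as_matrix()
def pl(P,c):
    pts=np.array([proj(C,Rz@np.array(p)+[x,y,0])*S+2 for p in P]).round().astype(np.int32);cv2.polylines(im,[pts],True,c,1)
h=.024
for z,c in((.056,(0,255,0)),(0,(0,0,255))):pl([(h,h,z),(-h,h,z),(-h,-h,z),(h,-h,z)],c)
cv2.imwrite("pics/cl.png",im[720:1220,1350:1850])
E
python3 cl.py .6127 -.2958 -35
```

```text
(no output)
```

View pics/cl.png

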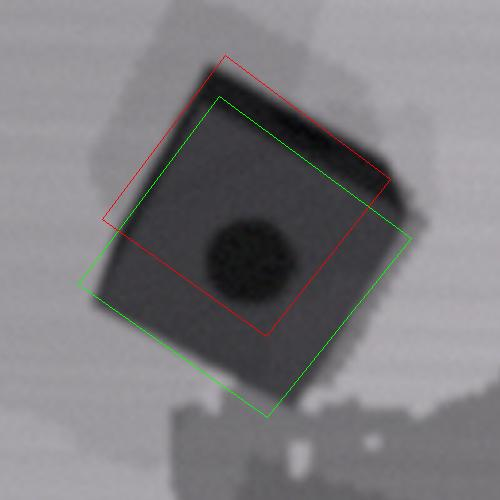

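```bash
python3 cl.py .6132 -.2942 -28; python3 plan.py .6132 -.2942 .03 152
```

```text
tcp [ 0.5948 -0.2946  0.2501] yaw -178.13 tilt 0.51 q7 1.879 t 17.375
shift [-0.0165 -0.0003  0.2203] turn 0.521 rows>= 4.0
```

View pics/cl.png

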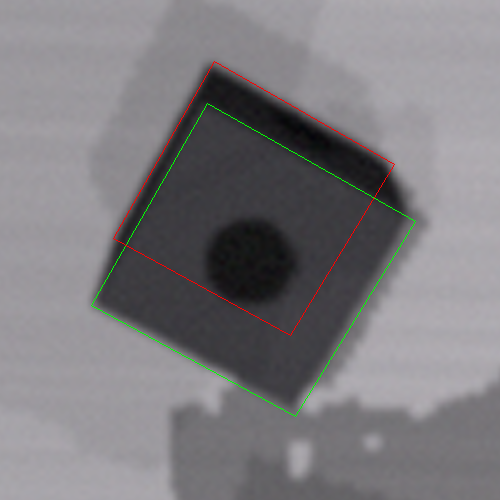

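Request:
step_arm:
  commands: [0, -0.016, 0, 0.05, 0.521, 0, -0.016, 0, 0.08, 0.521, 0, -0.016, 0, 0.1, 0.521, 0, -0.016, 0, 0.12, 0.521, 0, -0.016, 0, 0.13, 0.521, 0, -0.016, 0, 0.13, 0.521]

```text
time_s: 18.12
eef_pos: [0.6119, -0.2937, 0.1201]
tcp_rot: [0.757, 3.041, 0.004]
wrist_force: [0.1, 0.3, 0.1]
finger_gap: 0.0853
```

```bash
python3 look.py w10 square_clamp_center; python3 plan.py .6126 -.2942 .018 152
```

```text
square_clamp_center 0.92 [414.1 315.5] [ 0.7234 -0.2703  0.028 ]
square_clamp_center 0.7 [320.5 211.5] [ 0.6134 -0.295   0.028 ]
square_clamp_center 0.69 [217.7 285.4] [ 0.6287 -0.3916  0.028 ]
time 18.125 pos [ 0.61186184 -0.29374936  0.12014138]
tcp [ 0.6122 -0.2941  0.1211] yaw 152.03 tilt 0.56 q7 1.407 t 18.225
shift [ 0.0005 -0.0004  0.1031] turn 0.0 rows>= 2.0
```

View pics/w10.png

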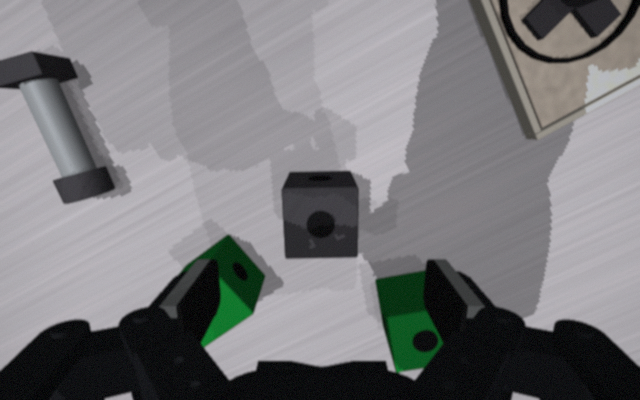

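Request:
step_arm:
  commands: [0, 0, 0, 0.05, 0, 0, 0, 0, 0.08, 0, 0, 0, 0, 0.1, 0, 0, 0, 0, 0.103, 0, 0, 0, 0, 0.103, 0, 255, 0, 0, 0.103, 0, 255, 0, 0, 0.103, 0, 255, 0, 0, 0.103, 0, 255, 0, 0, 0.103, 0, 255, 0, 0, 0.103, 0, 255, 0, 0, 0.103, 0]
  grip_force: 80

```text
time_s: 19.6
eef_pos: [0.6137, -0.2942, 0.019]
tcp_rot: [0.757, 3.038, 0.003]
wrist_force: [-1.2, 0.5, 7.3]
finger_gap: 0.0471
```

Request:
step_arm:
  commands: [255, 0, 0, -0.02, 0, 255, 0, 0, -0.05, 0, 255, 0, 0, -0.1, 0, 255, 0, 0, -0.15, 0, 255, 0, 0, -0.19, 0, 255, 0, 0, -0.19, 0]

```text
time_s: 20.35
eef_pos: [0.6125, -0.2946, 0.2133]
tcp_rot: [0.755, 3.033, 0.002]
wrist_force: [0.2, -0.8, -3.2]
finger_gap: 0.0472
```

```bash
python3 look.py w11; python3 plan.py .552 .103 .2 1.8
```

```text
time 20.35 pos [ 0.61248089 -0.29455855  0.21331307]
tcp [ 0.6118 -0.2942  0.2109] yaw 152.03 tilt 0.76 q7 1.42 t 20.4
shift [0.2392 0.3227 0.0096] turn -0.52 rows>= 7.0
```

View pics/w11.png

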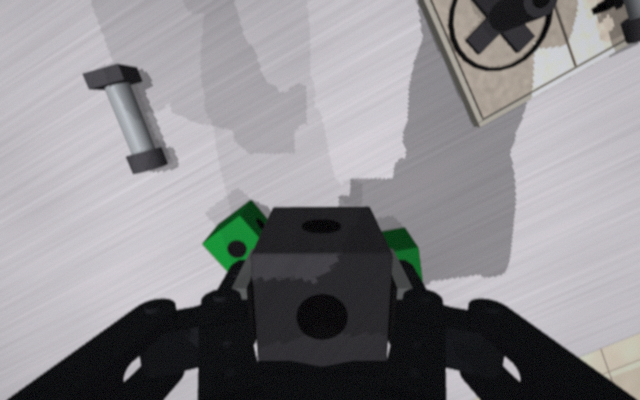

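Request:
step_arm:
  commands: [255, 0.239, 0.323, 0.005, -0.52, 255, 0.239, 0.323, 0.005, -0.52, 255, 0.239, 0.323, 0.005, -0.52, 255, 0.239, 0.323, 0.005, -0.52, 255, 0.239, 0.323, 0.005, -0.52, 255, 0.239, 0.323, 0.005, -0.52, 255, 0.239, 0.323, 0.005, -0.52, 255, 0.239, 0.323, 0.005, -0.52, 255, 0.239, 0.323, 0.005, -0.52, 255, 0.239, 0.323, 0.005, -0.52]

```text
time_s: 21.65
eef_pos: [0.5524, 0.102, 0.2044]
tcp_rot: [-0.047, 3.128, -0.003]
wrist_force: [-0.3, -1.0, -1.5]
finger_gap: 0.0469
```

```bash
python3 look.py w12; python3 plan.py .552 .103 .08 1.8
```

```text
time 21.65 pos [0.55235377 0.10196065 0.20442872]
tcp [0.5523 0.1021 0.2045] yaw -178.26 tilt 0.74 q7 1.198 t 21.7
shift [0.0019 0.0012 0.1245] turn -0.001 rows>= 2.0
```

View pics/w12.png

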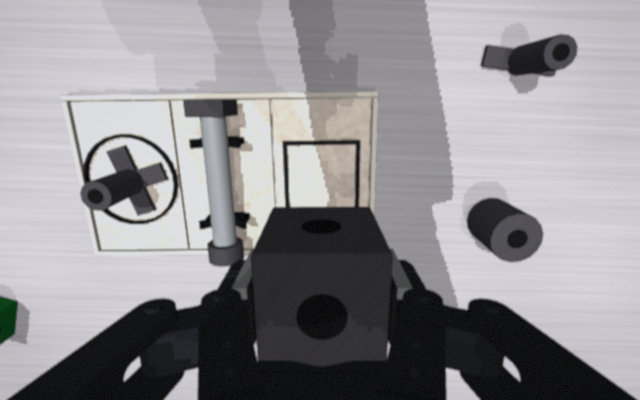

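Request:
step_arm:
  commands: [255, 0.001, 0.001, 0.05, 0, 255, 0.001, 0.001, 0.1, 0, 255, 0.001, 0.001, 0.13, 0, 255, 0.001, 0.001, 0.14, 0, 255, 0.001, 0.001, 0.144, 0, 255, 0.001, 0.001, 0.144, 0]

```text
time_s: 22.45
eef_pos: [0.5536, 0.1028, 0.0613]
tcp_rot: [-0.047, 3.127, -0.003]
wrist_force: [0.4, -0.3, -1.7]
finger_gap: 0.0471
```

```bash
python3 look.py w13; python3 plan.py .552 .103 .032 1.8;python3 -c "
from h import *
im=get_image('scene')[:,:,::-1];b=(260,130,440,270);cv2.imwrite('pics/s3.png',cv2.resize(im[b[1]:b[3],b[0]:b[2]],None,fx=4,fy=4,interpolation=cv2.INTER_CUBIC))"
```

```text
time 22.45 pos [0.55362456 0.1027808  0.06134965]
tcp [0.5537 0.1028 0.0615] yaw -178.27 tilt 0.82 q7 1.142 t 22.5
shift [0.0021 0.0003 0.0295] turn -0.001 rows>= 1.0
```

View pics/w13.png

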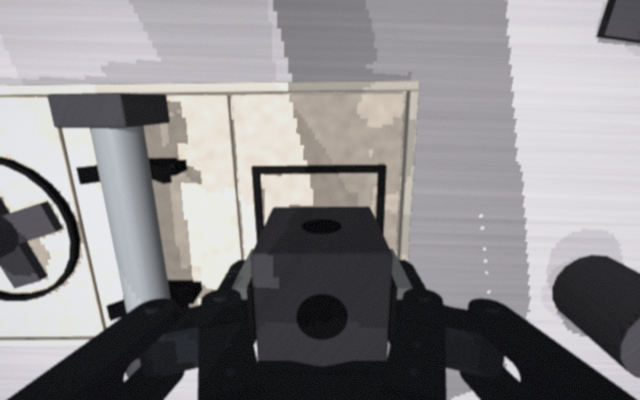

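View pics/s3.png

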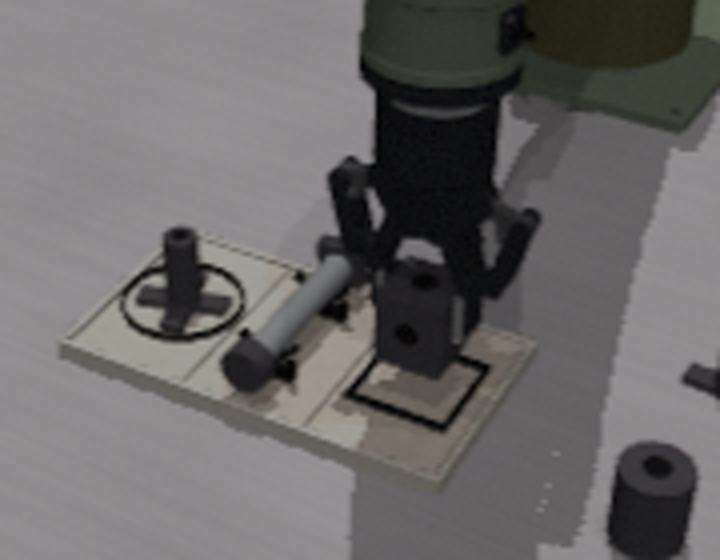

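Request:
step_arm:
  commands: [255, 0.0015, 0, 0.012, 0, 255, 0.0015, 0, 0.02, 0, 255, 0.0015, 0, 0.026, 0, 255, 0.0015, 0, 0.029, 0, 255, 0.0015, 0, 0.03, 0]

```text
time_s: 23.18
eef_pos: [0.5526, 0.1028, 0.0313]
tcp_rot: [-0.047, 3.127, -0.003]
wrist_force: [0.1, -0.4, -1.8]
finger_gap: 0.0473
```

Request:
step_arm:
  commands: [255, 0, 0, 0.001, 0, 255, 0, 0, 0.002, 0, 255, 0, 0, 0.002, 0]

```text
time_s: 23.55
eef_pos: [0.5528, 0.1028, 0.0309]
tcp_rot: [-0.047, 3.126, -0.003]
wrist_force: [-7.9, -2.9, 32.2]
finger_gap: 0.0472
```

Request:
step_arm:
  commands: [255, 0, 0, 0, 0, 60, 0, 0, 0, 0, 45, 0, 0, 0, 0, 45, 0, 0, 0, 0, 45, 0, 0, 0, 0, 45, 0, 0, -0.02, 0, 45, 0, 0, -0.06, 0, 45, 0, 0, -0.12, 0, 45, 0, 0, -0.18, 0, 45, 0, 0, -0.21, 0, 45, 0, 0, -0.21, 0]

```text
time_s: 24.92
eef_pos: [0.5502, 0.1032, 0.2428]
tcp_rot: [-0.047, 3.123, -0.002]
wrist_force: [-0.8, 0.5, -0.3]
finger_gap: 0.0705
```

```bash
python3 look.py w14 square_clamp_center nest_square_floor; python3 plan.py .4 .05 .3; python3 -c "
from h import *
im=get_image('scene')[:,:,::-1];cv2.imwrite('pics/s4.png',im)"
```

```text
square_clamp_center 0.88 [318.7 174.2] [0.5524 0.1009 0.028 ]
square_clamp_center 0.67 [  1.3 304.8] [ 0.7219 -0.2719  0.028 ]
square_clamp_center 0.19 [133.6 179.9] [ 0.5645 -0.0951  0.028 ]
time 24.925 pos [0.55022518 0.10319857 0.2428412 ]
tcp [0.5493 0.103  0.24  ] yaw -178.27 tilt 0.81 q7 1.204 t 25.075
shift [ 0.1499 -0.0486 -0.062 ] turn 0 rows>= 3.0
```

View pics/w14.png

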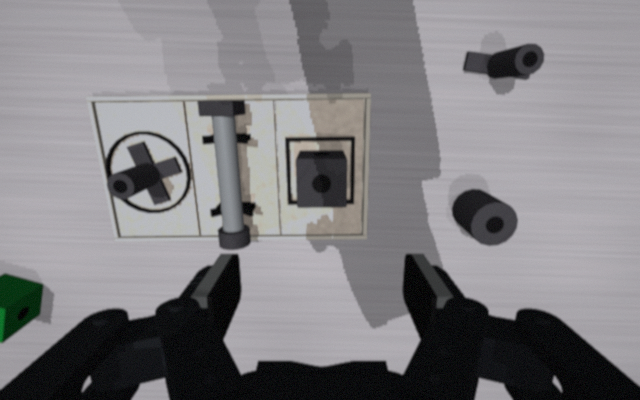

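View pics/s4.png

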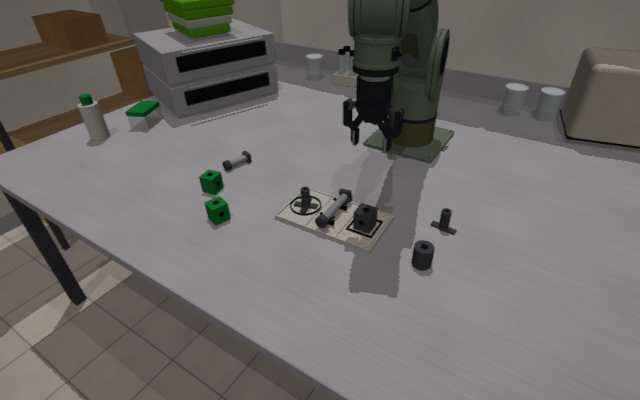

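Run:
```python
from h import *
d=np.load("pics/w14.npz");C=(d["K"],d["p"],d["M"])
q=(.5553,.009,np.radians(2));Rz=R.from_euler("z",q[2]).as_matrix()
im=cv2.imread("pics/w14.png");S=2.5;im=cv2.resize(im,None,fx=S,fy=S,interpolation=cv2.INTER_CUBIC)
def pl(P,c):
    pts=np.array([proj(C,Rz@np.array(p)+[q[0],q[1],0])*S+1 for p in P]).round().astype(np.int32);cv2.polylines(im,[pts],True,c,1)
def sq(h,z):return[(h,.094+h,z),(-h,.094+h,z),(-h,.094-h,z),(h,.094-h,z)]
pl(sq(.033,.017),(255,0,255));pl(sq(.024,.068),(0,255,0));pl(sq(.024,.012),(0,0,255))
ci=lambda r,z:[(r*np.cos(t),-.094+r*np.sin(t),z) for t in np.linspace(0,2*np.pi,50)]
pl(ci(.042,.017),(255,0,255));pl(ci(.013,.072),(0,255,0));pl(ci(.034,.018),(0,0,255))
a=im[200:640,200:960]
b=cv2.imread("pics/s4.png")[170:260,270:400];cv2.imwrite("pics/f1.png",a);cv2.imwrite("pics/f2.png",cv2.resize(b,None,fx=5,fy=5,interpolation=cv2.INTER_CUBIC))
```

```text
(no output)
```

View pics/f1.png

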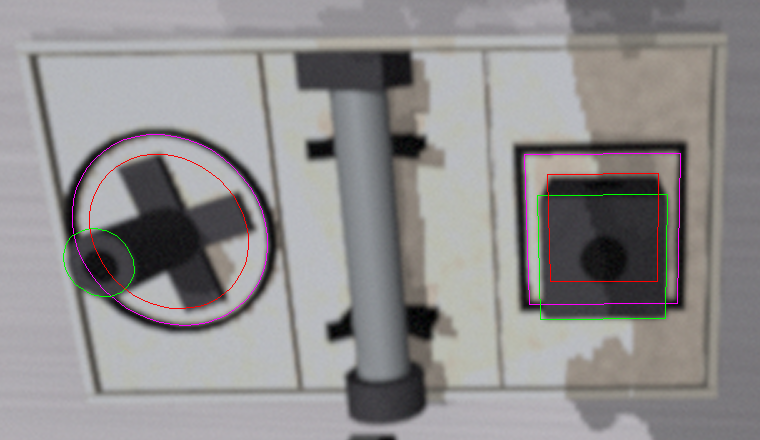

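View pics/f2.png

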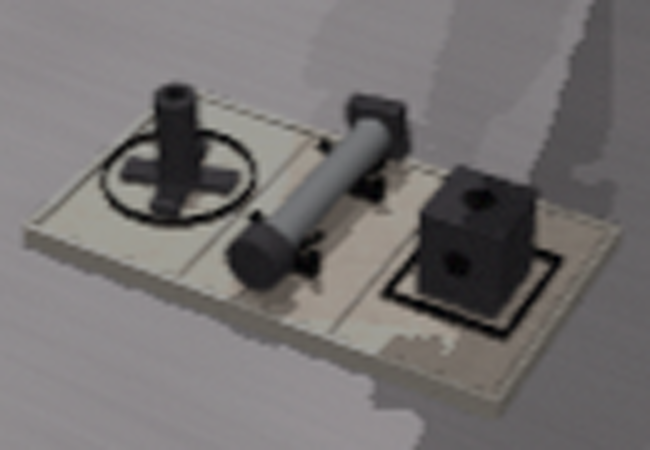

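Run:
```python
from h import *
a=cv2.imread("pics/top0.png").astype(int);b=get_image("top")[:,:,::-1].astype(int)
for n,(u,v) in dict(short=(477,237),imp2=(217,257),round=(217,198)).items():
    print(n,[np.abs(a[v-20:v+20,u-20:u+20]-b[v-20:v+20,u-20:u+20]).mean().round(1)])
s=read_state();print(s["time_s"],np.abs(s["dq"]).max(),s["wrist_force"]);print(sign_off())
```

```text
short [np.float64(8.8)]
imp2 [np.float64(8.7)]
round [np.float64(24.1)]
25.175 0.0055489553676404645 [ 0.9216932   0.37423208 -0.69190793]
the job is handed in; nothing more can be done
None
```

Run:
```python
from h import *
for nm,uvs in(("w1",(227,324)),("w14",(495,225))):
    d=np.load(f"pics/{nm}.npz");C=(d["K"],d["p"],d["M"]);print(nm,back(C,uvs,.056))
a=cv2.imread("pics/scene0.png").astype(int);b=cv2.imread("pics/s4.png").astype(int)
print(np.abs(a[235:275,405:440]-b[235:275,405:440]).mean())
```

```text
w1 [0.59652084 0.28764086 0.056     ]
w14 [0.59351527 0.28131015 0.056     ]
5.941904761904762
```

I packed all three parts into the caddy and handed the job in at about 25 s of the 80 s. `sign_off()` gave no verdict.

**What I did:** I laid the long shaft in the V-rests, stood the four-blade impeller inside the round rim, and stood the dark square clamp inside the square rim. I left the two green blocks alone. The highest wrist force I read after any move was 32 N, when the clamp met the plate.

**Last checks:**
- **Shaft:** the wrist and scene pictures show it in both rests. By eye, it is about midway between them.
- **Impeller and clamp:** both stand upright and close to the centre of their rims. The networks' reports and my model overlay agree to a few millimetres, within the allowed 12 and 14.5 mm.
- **Robot:** the arm was at rest well above the parts, touching nothing.

**What disagreed:**
- **Nest positions:** the V-rest and caddy-corner estimates differed by about 2 mm, so I used the nest features seen in the wrist camera.
- **Round clamp:** comparing the top camera before and after gave 24.1 around the round clamp, against about 9 for the other two look-alikes. I looked into this only after handing in.
    - Rough readings of its position from an early and a late wrist picture differ by 7 mm.
    - The scene picture barely changed around it, and the arm never went down near it. I put the difference down to the arm's shadow.

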